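# Look around the corner: swivel the show mirror until the camera sees the red disc

### The arm

A 7-joint arm with a two-finger parallel gripper is mounted at the origin on the work surface. World frame = base frame: x ahead of the robot, y to its left, z up, the work surface at z = 0. Lengths are in m, angles in rad, forces in N, time in s.
With the tool pointing down it reaches from about 0.35 to 0.9 m from the base axis. Payload 8.1 kg.
Tool frame: the origin (TCP) lies at the very end of the fingers, on their centre line; the grasp point (between the pads) lies 19 mm behind it; z points along the fingers, y is the line along which they close (so a half turn about z gives the same grasp; the last joint's range is limited). The gripper opens to 92 mm and grips with 3 to 60 N. Pads are 19 mm wide; open, the fingers measure 130 mm over their backs; the gripper's body (75 mm by 190 mm) begins 47 mm behind the grasp point.
Start: joints at [-1.363, 0.434, 0.025, 1.573, -0.012, 1.134, -0.075], TCP at [0.191, 0.595, 0.192] pointing down, gripper open.
Joint ranges: [-2.62, 2.62], [-0.44, 2.09], [-1.27, 1.32], [0.08, 2.57], [-1.32, 4.46], [0.12, 2], [-2.74, 2.74]. Speed limits (rad/s): [2.22, 2.22, 3.01, 3.01, 3.14, 3.14, 3.14].

### API

Orientations are given as a rotation vector (axis times angle).
In Python, from cell import readout, cams, job gives the robot as it stands.
- The arm moves only by the tool drive_tool, never from a script. Its argument "commands" is a list of rows, each a list of 3 entries, a list of its own where there are three numbers: the turn, a rotation vector about the tool's x, y, z in rad, then the shift along the tool's x, y, z in cm, then the gripper's target within -1 to 1 (fully open at 1, half-way at 0, shut at -1). A call has 1 to 20 rows; each row is the pose to reach, as a shift and turn from the pose commanded when the call began, along the tool's axes at that moment; what a row does not reach only later rows make up. A row lasts 1/12 s, in which the tool goes at most 41.7 mm and 7.16 degrees, less where a joint would pass 70% of its speed; a pose out of reach is approached as far as the arm can. A call with a gripper value outside its range is refused whole. The fingers move at their own pace and stop on an object; "newtons" is the grip in N (left out, the last holds). Time passes only in rows, so rows that repeat a pose let the fingers close. It gives the time, the measured TCP pose, the force, the opening and the grip force at its end, in the units of the state.
- readout.observe(): the state, without advancing time (a new reading comes with each control period).
- cams.get_image(name): name is "scene" or "side" or "wrist"; returns the picture (384x512x3 uint8, blue, green, red); there is no depth.
- cams.camera_info(name): a dict with "camera_matrix" (3x3 intrinsics, pixels), "R" (3x3) and "t" (3): a world point X has camera coordinates R X + t. Camera axes: x right, y down, z forward; pixel columns grow to the right and rows downward; lengths in m; the calibration is good to about 2 mm. A picture is of the moment at which its call begins: read the wrist's pose just before it. camera_info takes no time and is no camera call; for the wrist camera it gives the pose at the moment of the call.
- job.sign_off(): hands the job in; it is judged then, once.
The state is a dict: "clock": time; "joints": joint angles; "dq": joint speeds; "joint_efforts": joint torques, N m; "position": TCP position; "ee_rot": TCP orientation; "force": force on the tool from outside, world axes, zero at the start; "ft_torque": the same for the moment, N m; "width": opening from 0.0 (shut) to 1.0 (fully open); "gripper_force": force on a finger pad.
Only numpy, scipy, OpenCV 4.12 (cv2) and the standard library are available. Lean on these libraries where they do the work, as an engineer would, in place of code of your own. Each camera call takes 0.05 s, during which the arm holds its last target. There are 200 camera calls.

### The job

The camera on the plywood bench should look around the corner at the red disc, but a white bottle blocks its view of the mirror. First lift the bottle out, set it down upright (not dropped) in the black tray and let go; then take the orange grip on top of the mirror and turn it against its spring until the camera, by way of the mirror, sees the middle of the red disc, and finish while still holding it steady at that angle. Leave everything else on the table where it is.

Things in the scene. Friction and masses are not known exactly. Their poses are not given: they have to be found in the camera images.
- bench: Fixed plywood board, 120 x 430 x 15 mm, on the table. Origin on its underside (z = 0) exactly under the mirror's vertical swivel axis; its y axis points along the board from mirror to camera. The board spans y = -70 to +360 mm in its own frame.
- cam_lens (a point): Front of the lens of the small black camera (64 x 40 x 50 mm body on a post, reaching 135 mm above the table) at the far end of the bench: 270 mm from the mirror axis along the bench's y axis, 110 mm above the table. The camera looks straight at the mirror's centre.
- mirror (a joint): Mirror swivel about its vertical axis, 0 to 1.5 rad, growing clockwise seen from above. At 0 (spring-rested stop) the face's normal is 0.1 rad clockwise of the direction to the camera. The spring turns it back: 0.024 N m at 0, 0.11 at 1.5 rad. The camera sees what lies where the normal halves the angle between camera and object; the red disc needs 0.15 to 1.3 rad.
- mirror_centre (a point): Centre of the reflecting face, on the swivel axis, 110 mm above the table. x = normal of the face (horizontal), y along the face, z up. The mirror is 100 x 100 mm in a thin black frame (108 mm wide, 9 mm thick, from 57 to 163 mm above the table) on a post.
- grip (a point): Orange bar on top of the mirror, turning with it: 14 mm thick (its x, along the normal), 46 mm long (its y, along the face), 40 mm high. Origin = centre of the bar, on the swivel axis, 198 mm above the table (bar spans 178 to 218 mm; 15 mm of free height between frame and bar). Pinch it from above across its thickness and turn it about the vertical.
- view_line (a point): The camera's reflected line of sight: origin at the mirror's centre (110 mm high), x axis = the horizontal direction in which the camera now looks by way of the mirror. It turns clockwise by 2 rad for each rad of the mirror. The red disc's centre must come to lie on this axis.
- red_centre (a point): Centre of the wanted marker: upright red disc, 80 mm diameter, 6 mm thick, red on both sides, on a stick in a wooden foot, centre 110 mm above the table, x = its normal. Fixed. It stands beyond the mirror in a row with a blue square and a white cloud (decoys, similar size and height, fixed); the three change places.
- bottle: White round bottle with a grey cap, 50 mm diameter, 115 mm tall with the cap, about 0.16 kg. Origin = centre of its underside. It starts upright on the bench board (underside 15 mm above the table), 120 to 160 mm from the mirror axis, between mirror and camera. Full diameter up to about 85 mm; above that it narrows to neck and cap.
- tray: Black shallow tray, 200 mm (its x) x 170 mm (its y), walls 4 mm thick and 18 mm high, floor 4 mm thick, empty. Origin = centre of its underside, on the table. Fixed.
- torch: Black torch standing upright, 52 mm diameter, 160 mm tall; to be left alone. Origin at its foot.
- mic: Black microphone with a steel mesh head, lying, about 190 mm long, 52 mm high; to be left alone.
- jar: Open glass jar, 84 mm diameter, 130 mm tall; to be left alone. Origin at its foot.
- jar_lid: Brass-coloured jar lid, 84 mm diameter, 14 mm high, lying; to be left alone.
- tape: Yellow roll of tape, 60 mm diameter, 18 mm high, lying; to be left alone.
There are look-alikes about, which are no part of the job. Leave any purple look-alike of the bottle alone. What is shaped like the part that bears red_centre but pink is not meant.

How it is judged:
By the outcome, as a careful person would: the job done as asked, in the order asked, and still so for the second after the job is handed in, while the arm keeps its last pose, push and grip.
It also fails if it takes over 64 s, if anything falls off the work surface, if the arm or the gripper's body presses on something with over 40 N, if the wrist force passes 120 N, or if a joint passes its speed limit or range.

## Working session

There is one attempt and no reset: what is moved stays moved. The work goes in short steps, Python scripts to look and compute and a tool call to move; the robot and the scene stay as the last step left them, time stands still between calls to the robot, and variables do not carry over. Pictures are saved under pics/ and viewed, at most 12 in all, crops included, and the job is handed in when it is done.

Besides the shell and the picture viewer there is one more tool, called after "Emit:" as name([rows], argument=value, ...), one row to a line, values as JSON. drive_tool: Moves the arm, as the interface text tells. Its arguments: {"type":"object","properties":{"commands":{"type":"array"},"newtons":{"type":"number"}},"required":["commands"]}

```bash
mkdir -p pics; ls
python3 - <<'E'
from cell import readout,cams,job
import cv2,numpy as np
print(readout.observe())
a=cams.get_image("scene");b=cams.get_image("side")
cv2.imwrite("pics/scene0.png",a);cv2.imwrite("pics/side0.png",b)
for n in("scene","side","wrist"):
  i=cams.camera_info(n);print(n,i["camera_matrix"][0],(-i["R"].T@i["t"]).round(3),i["R"].round(3).tolist())
E
```

```text
pics
{'clock': 0.0, 'joints': array([-1.3625873 ,  0.4352184 ,  0.02499754,  1.57409715, -0.01160452,
        1.13397814, -0.07511734]), 'dq': array([-0.00076378,  0.00054281,  0.00151401, -0.00144694,  0.00011539,
        0.00019385, -0.00036748]), 'joint_efforts': array([-9.75532712e-04, -6.67847729e+01,  9.84297283e-01, -3.14459002e+01,
       -6.05623866e-02,  4.30508377e-02,  1.81289406e-04]), 'position': array([0.1910437 , 0.59449986, 0.19144812]), 'ee_rot': array([-4.86413047e-01, -3.10361258e+00,  2.43940909e-03]), 'force': array([-0.30686352,  0.69325897,  0.17432957]), 'ft_torque': array([ 0.01998182, -0.0444984 , -0.00982999]), 'gripper_force': 0.0, 'width': 1.0030493513347063}
scene [403.92192745   0.         256.6142402 ] [1.283 0.393 1.002] [[-0.544, 0.839, 0.021], [0.585, 0.397, -0.708], [-0.602, -0.373, -0.706]]
side [483.8428782    0.         253.52673652] [ 0.197 -1.002  1.241] [[0.937, -0.35, 0.008], [-0.252, -0.691, -0.677], [0.243, 0.632, -0.736]]
wrist [317.0967703    0.         254.31363342] [0.124 0.617 0.384] [[0.306, 0.952, -0.001], [0.92, -0.295, 0.259], [0.246, -0.081, -0.966]]
```

View pics/scene0.png

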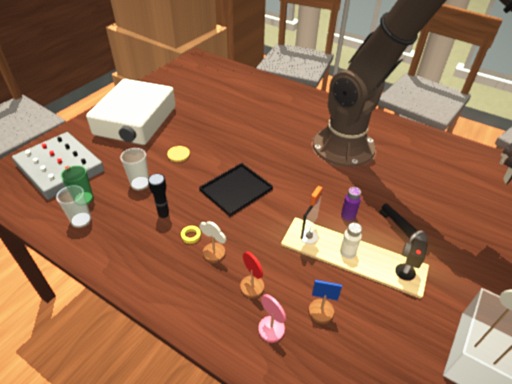

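View pics/side0.png

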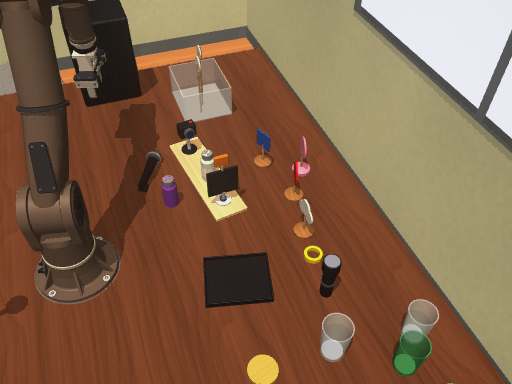

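Both views show the bench with the camera at scene (412,255), the bottle at (352,240), the orange grip at (315,197), the red disc at (253,265) and the tray at (236,189). I'll enlarge them for exact pixels.

Run:
```python
import cv2
a=cv2.imread("pics/scene0.png")[155:330,190:440];b=cv2.imread("pics/side0.png")[110:310,135:335]
cv2.imwrite("pics/c1.png",cv2.resize(a,(750,525),interpolation=cv2.INTER_CUBIC))
cv2.imwrite("pics/c2.png",cv2.resize(b,(600,600),interpolation=cv2.INTER_CUBIC))
```

```text
(no output)
```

View pics/c1.png

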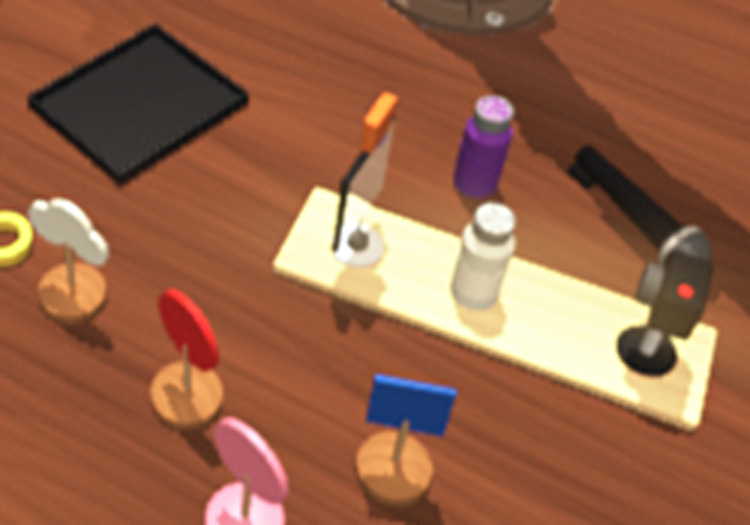

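View pics/c2.png

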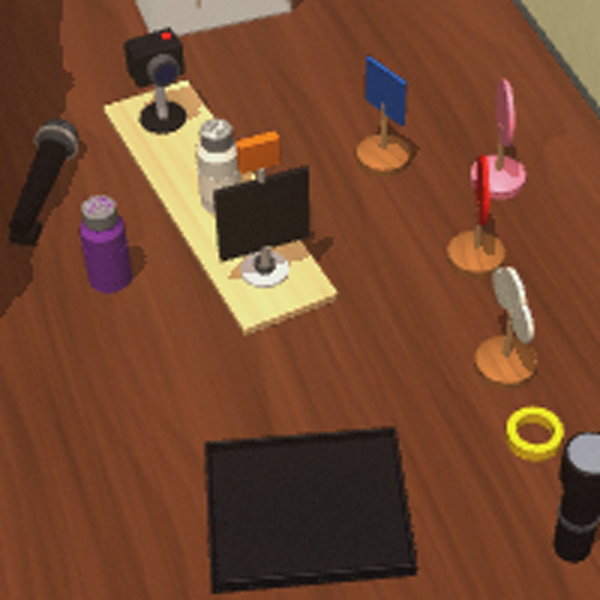

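```bash
cat > h.py <<'E'
import numpy as np,cv2
from cell import cams,readout
from scipy.optimize import least_squares
C={n:cams.camera_info(n) for n in("scene","side")}
def P(n,X,info=None):
    i=info or C[n];c=np.atleast_2d(X)@i["R"].T+i["t"];q=c@np.array(i["camera_matrix"]).T
    return q[:,:2]/q[:,2:]
def onplane(n,uv,z,info=None):
    i=info or C[n];d=i["R"].T@np.linalg.solve(i["camera_matrix"],[*uv,1]);o=-i["R"].T@i["t"]
    return o+d*(z-o[2])/d[2]
def tri(us,ui):
    r=least_squares(lambda X:np.r_[P("scene",X)[0]-us,P("side",X)[0]-ui],[.5,.3,.1]);return r.x,np.sqrt(r.cost/2)
S=lambda x,y:np.array([190+x/3,155+y/3]);I=lambda x,y:np.array([135+x/3,110+y/3])
def rect(sc,si,loc,z,g):
    loc=np.array(loc)
    def f(p):
        c,s=np.cos(p[2]),np.sin(p[2]);W=np.c_[loc@np.array([[c,s],[-s,c]])+p[:2],np.full(len(loc),z)]
        return np.r_[(P("scene",W)-sc).ravel(),(P("side",W)-si).ravel()]
    return min((least_squares(f,[*g,a]) for a in np.arange(0,6.28,.7)),key=lambda r:r.cost)
E
python3 - <<'E'
from h import *
sc=[S(316,186),S(275,263),S(716,325),S(695,420)];si=[I(246,328),I(335,293),I(105,107),I(185,82)]
# looking from mirror to camera; x to the right of y; corner on robot side first
for s in(1,-1):
  r=rect(sc,si,[(-.06*s,-.07),(.06*s,-.07),(-.06*s,.36),(.06*s,.36)],.015,(.6,0));print("bench",s,r.x,r.cost,r.fun.round(1))
  # tray
for L in([(-1,1),(1,1),(1,-1),(-1,-1)],):
  sc=[S(155,27),S(247,98),S(122,183),S(31,99)];si=[I(207,443),I(395,430),I(414,573),I(215,590)]
for n,q in(("scene",sc),("side",si)): print([onplane(n,u,.018)[:2].round(3).tolist() for u in q])
for n,q in(("scene",S(496,217)),("side",I(216,128))): print("bottle",onplane(n,q,.13).round(4))
print("bottletri",tri(S(496,217),I(216,128)))
im={n:cv2.imread(f"pics/{n}0.png") for n in("scene","side")}
def blob(n,f,box):
  x0,y0,x1,y1=box;a=im[n][y0:y1,x0:x1].astype(int);m=f(a[...,0],a[...,1],a[...,2]);v,u=np.nonzero(m);return np.array([u.mean()+x0,v.mean()+y0]),len(u)
red=lambda b,g,r:(r>130)&(g<60)&(b<60)
ora=lambda b,g,r:(r>170)&(g>60)&(g<150)&(b<70)
rs=blob("scene",red,(240,245,268,285));ri=blob("side",red,(288,158,304,186));print(rs,ri,tri(rs[0],ri[0]))
os_=blob("scene",ora,(305,180,330,212));oi=blob("side",ora,(208,148,232,172));print(os_,oi,tri(os_[0],oi[0]))
E
```

```text
bench 1 [0.50748587 0.10646697 0.13679189] 8.075365448803064 [-1.2 -0.6 -1.6 -0.4 -0.4  0.4  0.2  0.7 -1.4 -0.1  0.7 -0.8 -2.  -0.8
 -0.1 -1.7]
bench -1 [0.50769884 0.10682739 0.15497431] 3839.6950935133486 [-15.1  25.8  12.1 -26.   -5.9  30.7   6.7 -32.9  30.5 -12.9 -30.6  11.6
  24.9  -9.8 -30.1   8.1]
[[0.34, -0.261], [0.384, -0.1], [0.575, -0.143], [0.527, -0.308]]
[[0.376, -0.112], [0.565, -0.163], [0.519, -0.33], [0.334, -0.281]]
bottle [0.4926 0.2366 0.13  ]
bottle [0.4964 0.2322 0.13  ]
bottletri (array([0.49478506, 0.23564639, 0.12993317]), np.float64(0.5753045222312841))
(array([252.12639405, 265.23791822]), 269) (array([296.24444444, 172.04444444]), 45) (array([0.75479994, 0.05658958, 0.11188099]), np.float64(0.33599589868345286))
(array([314.48611111, 195.77777778]), 72) (array([220.0212766 , 156.93617021]), 47) (array([0.51209227, 0.10994549, 0.20474574]), np.float64(1.0599373494692599))
```

```bash
cat >> h.py <<'E'
from scipy.spatial.transform import Rotation as R
def go(p,yang,ref=None):
    """turn and shift (cm) to reach p with tool down and tool y along world angle yang (mod pi)"""
    s=readout.observe();Q=R.from_rotvec(s["ee_rot"])
    y=np.array([np.cos(yang),np.sin(yang),0]);y*=1 if y@Q.as_matrix()[:,1]>=0 else -1
    z=np.array([0,0,-1.]);G=R.from_matrix(np.c_[np.cross(y,z),y,z])
    print("now",s["position"].round(4),"j",s["joints"].round(2),"F",s["force"].round(1),"w",round(s["width"],3),"t",round(s["clock"],2))
    print("turn",(Q.inv()*G).as_rotvec().round(3),"shift cm",(Q.inv().apply(np.array(p)-s["position"])*100).round(2))
E
python3 - <<'E'
from h import *
print(C["scene"].keys())
sc=np.array([S(155,27),S(247,98),S(122,183),S(31,99)]);si=np.array([I(215,590),I(207,443),I(395,430),I(414,573)])
for a,b in zip(sc,si): print(tri(a,b))
for n,u,z in(("scene",(354,191),.115),("side",(168,179),.115),("scene",(157,179),.16),("side",(331,262),.16),("scene",(326,291),.11),("side",(263,140),.11),("scene",(213,233),.11),("side",(306,211),.11),("scene",(135,156),.13),("side",(338,325),.13)):print(n,u,onplane(n,u,z).round(3))
go((.4945,.2345,.25),.137)
E
```

```text
dict_keys(['camera_matrix', 'R', 't'])
(array([ 0.33297398, -0.27150763,  0.00558731]), np.float64(0.8181820337196444))
(array([ 0.37673951, -0.10492336,  0.008986  ]), np.float64(0.1350092838955571))
(array([ 0.56757122, -0.15223297,  0.00426254]), np.float64(0.5535810890340984))
(array([ 0.52069162, -0.3197746 ,  0.00417909]), np.float64(0.8390167849391085))
scene (354, 191) [0.34  0.17  0.115]
side (168, 179) [0.341 0.167 0.115]
scene (157, 179) [ 0.679 -0.34   0.16 ]
side (331, 262) [ 0.677 -0.349  0.16 ]
scene (326, 291) [0.714 0.255 0.11 ]
side (263, 140) [0.712 0.252 0.11 ]
scene (213, 233) [ 0.722 -0.097  0.11 ]
side (306, 211) [ 0.714 -0.116  0.11 ]
scene (135, 156) [ 0.615 -0.505  0.13 ]
side (338, 325) [ 0.619 -0.513  0.13 ]
now [0.1911 0.5946 0.1915] j [-1.36  0.44  0.02  1.57 -0.01  1.13 -0.08] F [ 0.4 -0.2 -0. ] w 0.997 t 0.1
turn [-1.000e-03  1.000e-03  1.123e+00] shift cm [-39.9  -25.01  -5.81]
```

Emit:
drive_tool([
  [[0,0,0.3],[-10,-6,-5.8],1],
  [[0,0,0.6],[-20,-12,-5.8],1],
  [[0,0,0.9],[-30,-18,-5.8],1],
  [[0,0,1.123],[-39.9,-25,-5.8],1],
  [[0,0,1.123],[-39.9,-25,-5.8],1],
  [[0,0,1.123],[-39.9,-25,-5.8],1],
  [[0,0,1.123],[-39.9,-25,-5.8],1],
  [[0,0,1.123],[-39.9,-25,-5.8],1],
  [[0,0,1.123],[-39.9,-25,-5.8],1],
  [[0,0,1.123],[-39.9,-25,-5.8],1],
  [[0,0,1.123],[-39.9,-25,-5.8],1],
  [[0,0,1.123],[-39.9,-25,-5.8],1],
  [[0,0,1.123],[-39.9,-25,-5.8],1],
  [[0,0,1.123],[-39.9,-25,-5.8],1],
  [[0,0,1.123],[-39.9,-25,-5.8],1],
  [[0,0,1.123],[-39.9,-25,-5.8],1],
  [[0,0,1.123],[-39.9,-25,-5.8],1],
  [[0,0,1.123],[-39.9,-25,-5.8],1],
  [[0,0,1.123],[-39.9,-25,-5.8],1],
  [[0,0,1.123],[-39.9,-25,-5.8],1],
])

```text
clock: 1.77
position: [0.4943, 0.2354, 0.2502]
ee_rot: [-2.063, -2.369, -0.0]
force: [0.4, 0.6, 0.4]
width: 1.001
gripper_force: 0.0
```

Run:
```python
from h import *
go((.4945,.2345,.071),.137)
i=cams.camera_info("wrist");a=cams.get_image("wrist")
for k,X in dict(cap=(.4945,.2345,.13),grip=(.5075,.1065,.218),red=(.755,.0566,.11),lens=(.4706,.374,.11)).items():
  u=P("wrist",X,i)[0];print(k,u.round(1))
  if 0<u[0]<512 and 0<u[1]<384: cv2.drawMarker(a,tuple(map(int,u.round())),(0,255,0),0,12,1)
np.save("w1.npy",i,allow_pickle=True)
cv2.imwrite("pics/w1.png",a)
```

```text
now [0.4943 0.2354 0.2502] j [-0.88  0.27  0.43  1.7  -0.12  1.2  -0.28] F [0.4 0.6 0.4] w 1.001 t 1.77
turn [ 0.    -0.     0.001] shift cm [-0.09  0.   17.92]
cap [254.8 176.7]
grip [249.2 347.4]
red [442.2 339.3]
lens [250.2  27.9]
```

View pics/w1.png

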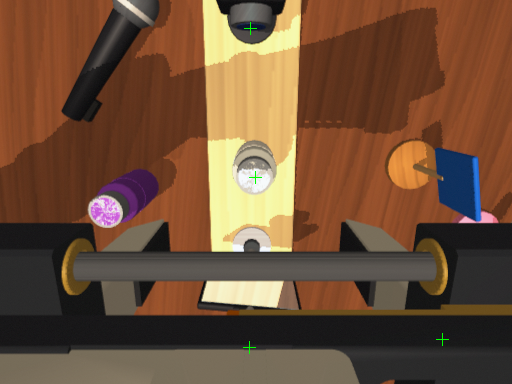

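The cap sits at (255,177), exactly on my predicted mark, and the fingers straddle the bottle clear of the purple one. I'll descend and grip.

Emit:
drive_tool([
  [[0,0,0],[-0.1,0,4],1],
  [[0,0,0],[-0.1,0,8],1],
  [[0,0,0],[-0.1,0,11],1],
  [[0,0,0],[-0.1,0,14],1],
  [[0,0,0],[-0.1,0,16],1],
  [[0,0,0],[-0.1,0,17.3],1],
  [[0,0,0],[-0.1,0,17.9],1],
  [[0,0,0],[-0.1,0,17.9],1],
  [[0,0,0],[-0.1,0,17.9],-1],
  [[0,0,0],[-0.1,0,17.9],-1],
  [[0,0,0],[-0.1,0,17.9],-1],
  [[0,0,0],[-0.1,0,17.9],-1],
  [[0,0,0],[-0.1,0,17.9],-1],
  [[0,0,0],[-0.1,0,17.9],-1],
  [[0,0,0],[-0.1,0,17.9],-1],
  [[0,0,0],[-0.1,0,17.9],-1],
  [[0,0,0],[-0.1,0,17.9],-1],
  [[0,0,0],[-0.1,0,17.9],-1],
], newtons=20)

```text
clock: 3.32
position: [0.4945, 0.234, 0.0712]
ee_rot: [-2.064, -2.368, 0.0]
force: [-0.6, -0.4, 1.5]
width: 0.421
gripper_force: 16.4
```

Emit:
drive_tool([
  [[0,0,0],[0,0,0],-1],
  [[0,0,0],[0,0,0],-1],
  [[0,0,0],[0,0,0],-1],
  [[0,0,0],[0,0,-0.5],-1],
  [[0,0,0],[0,0,-1],-1],
  [[0,0,0],[0,0,-2],-1],
  [[0,0,0],[0,0,-3],-1],
  [[0,0,0],[0,0,-3],-1],
])

```text
clock: 3.98
position: [0.4962, 0.2346, 0.1037]
ee_rot: [2.064, 2.367, 0.005]
force: [-0.3, 0.3, -1.8]
width: 0.39
gripper_force: 21.3
```

Run:
```python
from h import *
go((.4945,.2345,.34),.137)
a=cams.get_image("side")[100:230,130:290];b=cams.get_image("wrist")
cv2.imwrite("pics/g1.png",np.hstack([cv2.resize(a,(473,384)),b[:, :320]]))
```

```text
now [0.4962 0.2346 0.1037] j [-0.83  0.42  0.39  1.9  -0.2   0.87 -0.2 ] F [-0.3  0.3 -1.8] w 0.39 t 3.98
turn [ 0.003 -0.001 -0.   ] shift cm [  0.05  -0.09 -23.63]
```

View pics/g1.png

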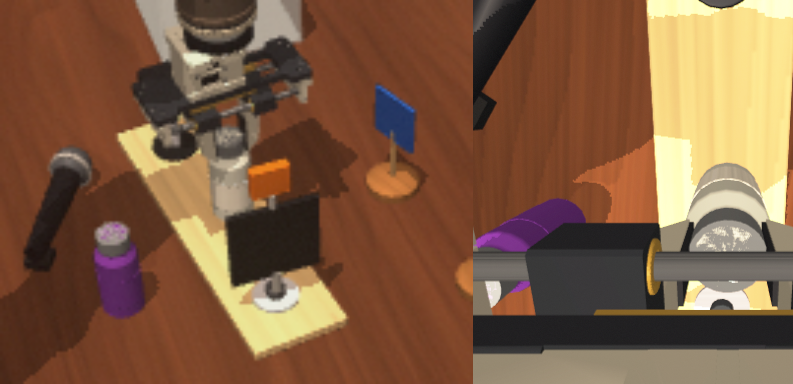

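Run:
```python
from h import *
i=cams.camera_info("wrist")
for z in(.12,.13,.14,.15,.16,.17):print(z,P("wrist",(.4955,.2345,z),i)[0].round(1),(i["R"]@[.4955,.2345,z]+i["t"])[2].round(3),P("side",(.4955,.2345,z))[0].round(1))
```

```text
0.12 [255.4 227. ] 0.187 [206.7 154.5]
0.13 [255.4 233.6] 0.178 [206.6 152.3]
0.14 [255.5 241.1] 0.168 [206.4 150.1]
0.15 [255.6 249.4] 0.158 [206.2 147.9]
0.16 [255.7 258.9] 0.149 [206.  145.7]
0.17 [255.8 269.7] 0.139 [205.8 143.4]
```

Emit:
drive_tool([
  [[0,0,0],[0,0,0],-1],
  [[0,0,0],[0,0,0],-1],
  [[0,0,0],[0,0,0],-1],
  [[0,0,0],[0,0,0],-1],
], newtons=21)

```text
clock: 4.42
position: [0.4945, 0.2339, 0.1009]
ee_rot: [-2.064, -2.368, 0.001]
force: [0.5, -1.0, -2.1]
width: 0.387
gripper_force: 22.2
```

Run:
```python
from h import *
go((.4945,.2345,.34),.137)
a=cams.get_image("scene")[180:290,290:440];b=cams.get_image("wrist")[150:300,160:350]
cv2.imwrite("pics/g2.png",np.hstack([cv2.resize(a,(400,293),interpolation=2),cv2.resize(b,(371,293),interpolation=2)]))
```

```text
now [0.4945 0.2339 0.1009] j [-0.83  0.42  0.39  1.9  -0.2   0.86 -0.2 ] F [ 0.5 -1.  -2.1] w 0.387 t 4.42
turn [-0.001  0.    -0.   ] shift cm [  0.06  -0.   -23.91]
```

View pics/g2.png

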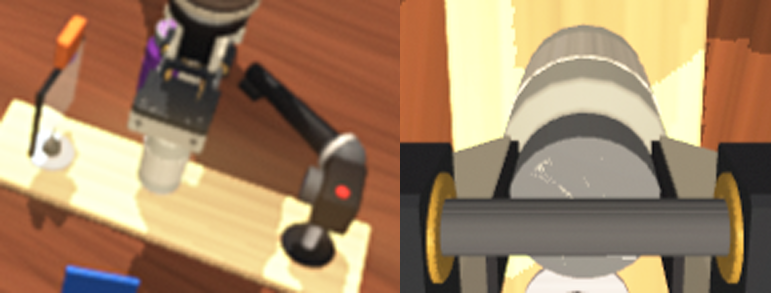

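The bottle hangs upright with the cap at about the expected height, so it hasn't slipped. Next I lift and carry.

Emit:
drive_tool([
  [[0,0,0],[0,0,-2],-1],
  [[0,0,0],[0,0,-5],-1],
  [[0,0,0],[0,0,-8],-1],
  [[0,0,0],[0,0,-11],-1],
  [[0,0,0],[0,0,-14],-1],
  [[0,0,0],[0,0,-17],-1],
  [[0,0,0],[0,0,-20],-1],
  [[0,0,0],[0,0,-22],-1],
  [[0,0,0],[-1.5,-0.4,-23.5],-1],
  [[0,0,0],[-4,-1,-24],-1],
  [[0,0,0],[-7,-1.7,-24],-1],
  [[0,0,0],[-10,-2.4,-24],-1],
  [[0,0,0],[-13,-3.2,-24],-1],
  [[0,0,0],[-16,-3.9,-24],-1],
  [[0,0,0],[-19,-4.6,-24],-1],
  [[0,0,0],[-22,-5.3,-24],-1],
  [[0,0,0],[-25,-6.1,-24],-1],
  [[0,0,0],[-28,-6.8,-24],-1],
  [[0,0,0],[-31,-7.5,-24],-1],
  [[0,0,0],[-34,-8.2,-24],-1],
])

```text
clock: 6.18
position: [0.4593, -0.1155, 0.3413]
ee_rot: [-2.064, -2.368, -0.001]
force: [0.0, -0.6, -2.7]
width: 0.394
gripper_force: 21.9
```

Emit:
drive_tool([
  [[0,0,0],[-3,-0.8,0],-1],
  [[0,0,0],[-6,-1.5,0],-1],
  [[0,0,0],[-8,-2,0],-1],
  [[0,0,0],[-9.5,-2.3,0],-1],
  [[0,0,0],[-9.5,-2.3,0],-1],
  [[0,0,0],[-9.5,-2.3,0],-1],
])

```text
clock: 6.68
position: [0.4496, -0.2119, 0.3411]
ee_rot: [-2.067, -2.366, 0.0]
force: [0.1, 0.7, -2.9]
width: 0.389
gripper_force: 21.7
```

Run:
```python
from h import *
go((.4495,-.212,.07),.137)
```

```text
now [ 0.4496 -0.2119  0.3411] j [-0.35  0.13  0.79  1.67 -0.1   1.38  0.6 ] F [ 0.1  0.7 -2.9] w 0.389 t 6.68
turn [-0.    -0.    -0.002] shift cm [-1.000e-02 -1.000e-02  2.711e+01]
```

Emit:
drive_tool([
  [[0,0,0],[0,0,2],-1],
  [[0,0,0],[0,0,5],-1],
  [[0,0,0],[0,0,8],-1],
  [[0,0,0],[0,0,11],-1],
  [[0,0,0],[0,0,14],-1],
  [[0,0,0],[0,0,17],-1],
  [[0,0,0],[0,0,20],-1],
  [[0,0,0],[0,0,22.5],-1],
  [[0,0,0],[0,0,24.5],-1],
  [[0,0,0],[0,0,26],-1],
  [[0,0,0],[0,0,27],-1],
  [[0,0,0],[0,0,27],-1],
  [[0,0,0],[0,0,27],-1],
])

```text
clock: 7.77
position: [0.4503, -0.2106, 0.0713]
ee_rot: [-2.063, -2.369, -0.0]
force: [0.7, 0.3, -1.7]
width: 0.391
gripper_force: 21.7
```

Emit:
drive_tool([
  [[0,0,0],[0,0,0.2],-1],
  [[0,0,0],[0,0,0.4],-1],
  [[0,0,0],[0,0,0.6],-1],
  [[0,0,0],[0,0,0.7],-1],
  [[0,0,0],[0,0,0.8],-1],
  [[0,0,0],[0,0,0.8],-1],
  [[0,0,0],[0,0,0.8],-1],
])

```text
clock: 8.35
position: [0.4501, -0.2113, 0.0633]
ee_rot: [2.064, 2.368, 0.0]
force: [1.1, 0.3, -2.1]
width: 0.392
gripper_force: 21.7
```

Still hanging, so I'll continue in 1 mm steps until it makes contact.

Emit:
drive_tool([
  [[0,0,0],[0,0,0.1],-1],
  [[0,0,0],[0,0,0.2],-1],
  [[0,0,0],[0,0,0.3],-1],
  [[0,0,0],[0,0,0.3],-1],
  [[0,0,0],[0,0,0.3],-1],
])

```text
clock: 8.77
position: [0.451, -0.2119, 0.0621]
ee_rot: [2.064, 2.366, 0.003]
force: [-6.2, 3.5, 27.7]
width: 0.392
gripper_force: 25.8
```

Emit:
drive_tool([
  [[0,0,0],[0,0,-0.1],-1],
  [[0,0,0],[0,0,-0.15],-1],
  [[0,0,0],[0,0,-0.15],-1],
])

```text
clock: 9.02
position: [0.4505, -0.2114, 0.0622]
ee_rot: [2.064, 2.368, 0.001]
force: [-2.1, 1.5, 10.0]
width: 0.391
gripper_force: 23.5
```

Emit:
drive_tool([
  [[0,0,0],[0,0,0],-0.1],
  [[0,0,0],[0,0,0],0],
  [[0,0,0],[0,0,0],0.3],
  [[0,0,0],[0,0,0],0.6],
  [[0,0,0],[0,0,0],1],
  [[0,0,0],[0,0,0],1],
  [[0,0,0],[0,0,0],1],
  [[0,0,0],[0,0,0],1],
  [[0,0,0],[0,0,0],1],
  [[0,0,0],[0,0,-1],1],
  [[0,0,0],[0,0,-3],1],
  [[0,0,0],[0,0,-6],1],
  [[0,0,0],[0,0,-10],1],
  [[0,0,0],[0,0,-14],1],
  [[0,0,0],[0,0,-18],1],
  [[0,0,0],[0,0,-22],1],
  [[0,0,0],[0,0,-24],1],
  [[0,0,0],[0,0,-24],1],
])

```text
clock: 10.52
position: [0.4518, -0.2128, 0.3071]
ee_rot: [2.061, 2.362, 0.007]
force: [0.0, -1.0, 0.2]
width: 1.001
gripper_force: 0.0
```

Run:
```python
from h import *
r=1.6076
go((.5075,.1065,.30),r)
np.save("w2.npy",cams.camera_info("wrist"),allow_pickle=True)
b=cams.get_image("wrist");a=cams.get_image("side")
cv2.imwrite("pics/t_side.png",a);cv2.imwrite("pics/t1.png",np.hstack([cv2.resize(a[200:310,160:300],(380,299),interpolation=2),cv2.resize(b,(399,299))]))
```

```text
now [ 0.4518 -0.2128  0.3071] j [-0.35  0.15  0.81  1.74 -0.12  1.3   0.62] F [ 0.  -1.   0.2] w 1.001 t 10.52
turn [ 0.004  0.008 -1.471] shift cm [30.89  9.84  0.71]
```

View pics/t1.png

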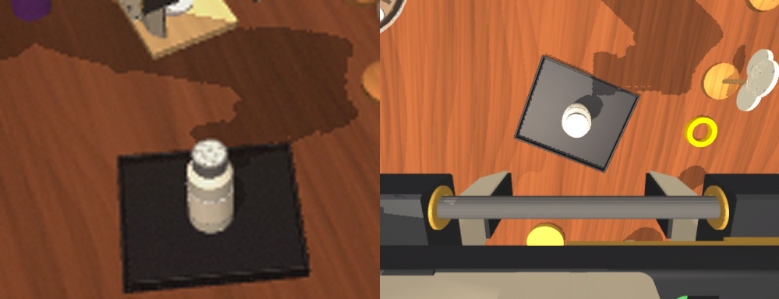

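The bottle stands upright in the middle of the tray, let go. Now on to above the grip.

Emit:
drive_tool([
  [[0,0,-0.12],[3,1,0],1],
  [[0,0,-0.24],[6,2,0],1],
  [[0,0,-0.36],[9,3,0],1],
  [[0,0,-0.48],[12,4,0],1],
  [[0,0,-0.6],[15,5,0],1],
  [[0,0,-0.72],[18,6,0],1],
  [[0,0,-0.84],[21,7,0],1],
  [[0,0,-0.96],[24,8,0],1],
  [[0,0,-1.08],[27,9,0],1],
  [[0,0,-1.2],[29,9.4,0],1],
  [[0,0,-1.32],[30.9,9.8,0.3],1],
  [[0,0,-1.44],[30.9,9.8,0.7],1],
  [[0,0,-1.471],[30.9,9.8,0.7],1],
  [[0,0,-1.471],[30.9,9.8,0.7],1],
  [[0,0,-1.471],[30.9,9.8,0.7],1],
  [[0,0,-1.471],[30.9,9.8,0.7],1],
  [[0,0,-1.471],[30.9,9.8,0.7],1],
  [[0,0,-1.471],[30.9,9.8,0.7],1],
])

```text
clock: 12.12
position: [0.505, 0.108, 0.2947]
ee_rot: [-0.056, 3.141, 0.0]
force: [-0.5, -0.2, 0.1]
width: 1.001
gripper_force: 0.0
```

Run:
```python
from h import *
d=np.array([1/3,1/3])
sc=[S(316,186)-d,S(275,263)-d,S(716,325)-d,S(695,420)-d];si=[I(246,328)-d,I(335,293)-d,I(105,107)-d,I(185,82)-d]
print("bench",rect(sc,si,[(-.06,-.07),(.06,-.07),(-.06,.36),(.06,.36)],.015,(.6,0)).x)
go((.5075,.1065,.179),1.6076)
i=cams.camera_info("wrist");a=cams.get_image("wrist");cv2.imwrite("pics/raw3.png",a)
np.savez("w3.npz",**i)
n=np.array([np.cos(1.6076),np.sin(1.6076)]);t=np.array([-n[1],n[0]]);c=np.array([.5075,.1065])
pts=[np.r_[c+sx*.007*n+sy*.023*t,.218] for sx,sy in((1,1),(1,-1),(-1,-1),(-1,1))]
q=P("wrist",pts,i);print(q.round(1))
cv2.polylines(a,[q.round().astype(int)],True,(0,255,0),1)
cv2.imwrite("pics/w3.png",a)
```

```text
bench [0.5068207  0.10601024 6.4204394 ]
now [0.505  0.108  0.2947] j [-0.66  0.18  0.41  1.7  -0.08  1.28  1.38] F [-0.5 -0.2  0.1] w 1.001 t 12.12
turn [ 0.     0.    -0.001] shift cm [-0.25 -0.16 11.57]
[[259.9 163.6]
 [259.7 214.1]
 [244.2 214.1]
 [243.7 163.6]]
```

View pics/w3.png

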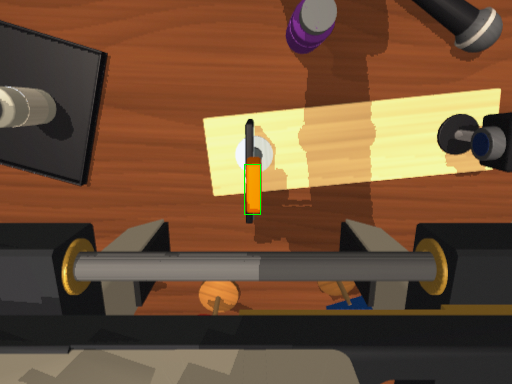

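The grip's orange outline (245–261, 157–214) matches the prediction. I'll check the yaw and the red foot with this picture too.

Run:
```python
from h import *
i=dict(np.load("w3.npz"))
A=[onplane("wrist",u,.015,i)[:2] for u in((204,119),(499,90),(214,196))]
print([a.round(4).tolist() for a in A]);d=A[1]-A[0];print("yaw",np.arctan2(d[1],d[0])-np.pi/2, "len",np.hypot(*d))
e=A[2]-A[0];print("axis from corners",A[2]-.0-e/2+.07*d/np.hypot(*d),np.hypot(*e))
print("red",P("wrist",[(.755,.0566,.11),(.755,.0566,.01)],i).round(1))
print("foot",onplane("wrist",(218,294),.012,i))
for n in("scene","side"):print(n,P(n,[(.755,.0566,.01)]).round(1))
```

```text
[[0.4586, 0.0336], [0.403, 0.4536], [0.5749, 0.0485]]
yaw 0.131586863526995 len 0.42370899224341535
axis from corners [0.50754062 0.11044968] 0.1173052582035148
red [[211.1 337.6]
 [218.7 296.1]]
foot [0.74956439 0.05553801 0.012     ]
scene [[251.3 286.4]]
side [[293.7 192.7]]
```

Emit:
drive_tool([
  [[0,0,0],[-0.25,-0.15,3],1],
  [[0,0,0],[-0.25,-0.15,6],1],
  [[0,0,0],[-0.25,-0.15,8.5],1],
  [[0,0,0],[-0.25,-0.15,10.5],1],
  [[0,0,0],[-0.25,-0.15,11.4],1],
  [[0,0,0],[-0.25,-0.15,11.4],1],
  [[0,0,0],[-0.25,-0.15,11.4],1],
])

```text
clock: 12.75
position: [0.5078, 0.1068, 0.1813]
ee_rot: [-0.058, 3.141, -0.0]
force: [0.4, 0.6, 0.1]
width: 0.999
gripper_force: 0.0
```

Emit:
drive_tool([
  [[0,0,0],[0,0,0.2],-1],
  [[0,0,0],[0,0,0.2],-1],
  [[0,0,0],[0,0,0.2],-1],
  [[0,0,0],[0,0,0.2],-1],
  [[0,0,0],[0,0,0.2],-1],
  [[0,0,0],[0,0,0.2],-1],
  [[0,0,0],[0,0,0.2],-1],
  [[0,0,0],[0,0,0.2],-1],
  [[0,0,0],[0,0,0.2],-1],
  [[0,0,0],[0,0,0.2],-1],
  [[0,0,0],[0,0,0.2],-1],
  [[0,0,0],[0,0,0.2],-1],
  [[0,0,0],[0,0,0.2],-1],
  [[0,0,0],[0,0,0.2],-1],
  [[0,0,0],[0,0,0.2],-1],
  [[0,0,0],[0,0,0.2],-1],
], newtons=40)

```text
clock: 14.08
position: [0.5075, 0.1073, 0.1787]
ee_rot: [-0.059, 3.141, 0.001]
force: [0.5, 2.8, -1.3]
width: 0.147
gripper_force: 40.0
```

Run:
```python
from h import *
go((.5073,.107,.179),.752)
```

```text
now [0.5075 0.1073 0.1787] j [-0.63  0.28  0.4   1.87 -0.13  1.01  1.43] F [ 0.5  2.8 -1.3] w 0.147 t 14.08
turn [ 0.    -0.     0.856] shift cm [ 0.02 -0.03 -0.03]
```

Emit:
drive_tool([
  [[0,0,0.05],[0,0,0],-1],
  [[0,0,0.12],[0,0,0],-1],
  [[0,0,0.2],[0,0,0],-1],
  [[0,0,0.28],[0,0,0],-1],
  [[0,0,0.36],[0,0,0],-1],
  [[0,0,0.44],[0,0,0],-1],
  [[0,0,0.52],[0,0,0],-1],
  [[0,0,0.6],[0,0,0],-1],
  [[0,0,0.68],[0,0,0],-1],
  [[0,0,0.75],[0,0,0],-1],
  [[0,0,0.81],[0,0,0],-1],
  [[0,0,0.84],[0,0,0],-1],
  [[0,0,0.856],[0,0,0],-1],
  [[0,0,0.856],[0,0,0],-1],
  [[0,0,0.856],[0,0,0],-1],
  [[0,0,0.856],[0,0,0],-1],
])

```text
clock: 15.42
position: [0.5076, 0.1073, 0.1787]
ee_rot: [-1.249, -2.883, -0.001]
force: [1.0, 5.2, 0.1]
width: 0.143
gripper_force: 40.0
```

Run:
```python
from h import *
go((.5073,.107,.179),.752);print(readout.observe()["ft_torque"])
i=cams.camera_info("wrist");a=cams.get_image("wrist");s=cams.get_image("scene");v=cams.get_image("side")
cv2.imwrite("pics/raw4.png",a)
th=.752;n=np.array([np.cos(th),np.sin(th)]);t=np.array([-n[1],n[0]]);c=np.array([.5073,.107])
# predicted frame top edge (front face at axis, 9mm thick behind) 
W=[np.r_[c+x*n+y*t,.163] for x,y in((0,.054),(0,-.054),(-.009,-.054),(-.009,.054))]
for k,im,inf in(("wrist",a,i),("scene",s,None),("side",v,None)):
  q=P(k,W,inf);print(k,q.round(1).tolist());cv2.polylines(im,[q.round().astype(int)],True,(0,255,0),1)
h=lambda m:cv2.resize(m,(400,300),interpolation=2)
cv2.imwrite("pics/f.png",np.hstack([h(a),np.vstack([cv2.resize(s[150:270,250:410],(400,300),interpolation=2)])]))
cv2.imwrite("pics/raw5.png",v)
```

```text
now [0.5076 0.1073 0.1787] j [-0.76  0.29  0.58  1.88 -0.19  1.02  0.65] F [1.  5.2 0.1] w 0.143 t 15.42
turn [ 0.    -0.     0.001] shift cm [-0.   -0.04 -0.03]
[ 0.97394998 -0.14155173  0.03580964]
wrist [[253.7, 130.1], [253.5, 278.7], [241.3, 278.6], [239.8, 130.1]]
scene [[331.7, 201.9], [295.6, 206.1], [294.9, 203.9], [330.8, 199.7]]
side [[206.3, 163.2], [235.5, 173.6], [234.2, 175.3], [204.9, 164.9]]
```

View pics/f.png

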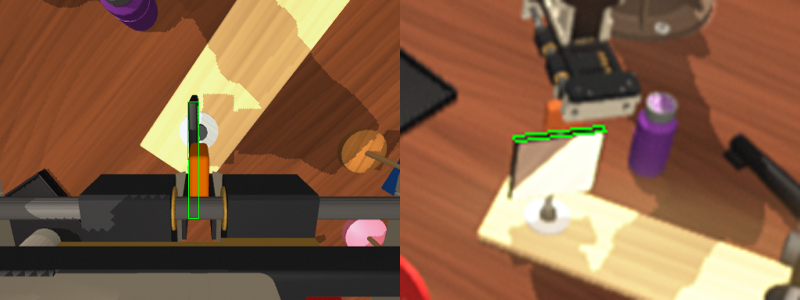

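The frame's top edge matches the predicted outline in both views, e.g. wrist crop (189–199, 95–145). One numeric check of the angle follows.

Run:
```python
from h import *
a=cv2.imread("pics/raw4.png")[118:186,225:275]
cv2.imwrite("pics/z.png",cv2.resize(a,None,fx=8,fy=8,interpolation=2))
```

```text
(no output)
```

View pics/z.png

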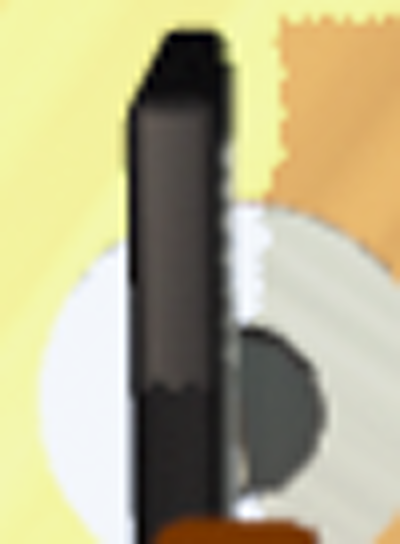

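The frame's back edge runs from (128,110) to (135,540) in the zoom, so it is within about 0.006 rad of the wanted angle. The grip is steady at 40 N, so I'm handing in.

```bash
python3 -c "
from cell import job
print(job.sign_off())"
```

```text
the job is handed in; nothing more can be done
None
```

The job is handed in at about 15.6 s: the bottle stands upright in the black tray, and the gripper still holds the mirror at about 0.855 rad, aimed at the red disc to within an estimated 3 mm (worked out from the camera images; the verdict was not shown).

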